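# Set and cam-lock the display stand's telescopic leg, still holding it

## Robot

A 6-joint arm with a two-finger parallel gripper is mounted at the origin on the work surface. World frame = base frame: x ahead of the robot, y to its left, z up, the work surface at z = 0. Lengths are in m, angles in rad, forces in N, time in s.
With the tool pointing down it reaches from about 0.3 to 0.875 m from the base axis. Payload 6.4 kg.
Tool frame: the origin (TCP) lies between the finger pads; the fingertips stand 19 mm ahead of it and the grasp point (between the pads) is the TCP; z points along the fingers, y is the direction in which the jaws open and shut (so a half turn about z gives the same grasp; the last joint's range is limited). The gripper opens to 85 mm and grips with 20 to 120 N. Pads are 22 mm wide; open, the fingers measure 114 mm over their backs; the gripper's body (76 mm by 85 mm) begins 54 mm behind the grasp point. The pads swing forward as they close: fully open they stand 13 mm farther back than shut.
Start: joints at [1.071, 0.181, 1.607, -0, 1.354, -0.206], TCP at [0.167, 0.55, 0.25] pointing down, gripper open.
Joint ranges: [-2.99, 2.99], [-0.89, 2.07], [0.3, 2.58], [-1.14, 4.28], [0, 2.63], [-3.12, 3.12]. Speed limits (rad/s): [2.57, 2.57, 3.01, 3.14, 3.14, 3.14].

## Interface

Orientations are given as a unit quaternion [x, y, z, w].
In Python, from plant import r, cams, workorder gives the robot as it stands.
- The arm moves only by the tool send_rows, never from a script. Its argument "steps" is a list of rows, each a list of 5 numbers: the finger opening in m, from 0 to 0.0854, then the shift along the tool's x, y, z in m, then the turn about the tool's z in rad. A call has exactly 8 rows; each row is the pose to reach, as a shift and turn from the pose measured when the call began, along the tool's axes at that moment; what a row does not reach only later rows make up. A row lasts 1/12 s, in which the tool goes at most 41.7 mm and 7.16 degrees, less where a joint would pass 70% of its speed; a pose out of reach is approached as far as the arm can. A call with a gripper value outside its range is refused whole. The fingers move at their own pace and stop on an object; the grip force is fixed at half the most. Time passes only in rows, so rows that repeat a pose let the fingers close, or fill a call up. It gives the time, the measured TCP pose, the force and the opening at its end, in the units of the state.
- r.state(): the state, without advancing time (a new reading comes with each control period).
- cams.grab_frame(name): name is "scene" or "top"; returns (picture, depth): 384x512x3 uint8, red, green, blue; 384x512 float32, m along the optical axis (not along the pixel's ray), 0 where there is no reading.
- cams.camera_params(name): a dict with "mtx" (3x3 intrinsics, pixels), "k1" (the pictures are not rectified: a ray, as slopes to the right and down, at radius r is drawn at 1 + k1 r^2 times it, then the intrinsics apply), "rvec" (rotation vector, rad) and "tvec" (3), from world to camera coordinates, as OpenCV has them. Camera axes: x right, y down, z forward; pixel columns grow to the right and rows downward; lengths in m; the calibration is good to about 2 mm. A picture is of the moment at which its call begins. camera_params takes no time and is no camera call.
- workorder.hand_in(): hands the job in, once; it reports no verdict.
The state is a dict: "clock": time; "joint_positions": joint angles; "dq": joint speeds; "tau": joint torques, N m; "tool_pos": TCP position; "eef_rot": TCP orientation; "force": force on the tool from outside, world axes, zero at the start; "ft_torque": the same for the moment, N m; "grip_width": finger opening in m.
Only numpy, scipy, OpenCV 4.12 (cv2) and the standard library are available. Lean on these libraries where they do the work, as an engineer would, in place of code of your own. Each camera call takes 0.05 s, during which the arm holds its last target. There are 200 camera calls.

## Task

A display stand's telescopic leg lies in the service cradle. First swing the orange-tipped toggle clamp over centre until it lies fully down on the grey tube; then, with the red cam lever still open, draw the blue T-shaped foot out against its spring until its white line is level with the yellow pointer, and keep holding it there while you sweep the red lever fully closed alongside the leg. Finish while still holding the foot at the pointer (hooked or gripped, it springs back if let go), and leave the other things on the bench alone.

Things in the scene. Friction and masses are not known exactly. Their poses are not given: they have to be found in the camera images.
- cradle: Aluminium cradle fixed on the bench, holding a telescopic leg (axis level, 56 mm up). Origin: on the bench under the mouth of the tube's black collar; +y is the way the leg draws out. In mm: grey tube 28 thick, y -150 to -5; base plate x -55 to 55, y -250 to 20, 12 high; scale rail x 152 to 192, y -20 to 170, 12 high. Only bench lies under the foot's -x half. Nothing but the clamp rises over 100.
- leg: Sliding leg ending in a blue crossbar along cradle x: x -135 to 135 mm, 14 thick in y, 44 to 68 mm above the bench; thicker middle block x -25 to 25 (back face 12 mm behind the line). Origin: bar's middle. Rests at cradle y 45, slides 85 mm on along +y. A spring pulls it back, 5 N at rest, 7 to 8 N at the pointer. Fingers behind the bar's inner (-y) face can pull it.
- foot_line (a point): Point on the white line along the top of the blue crossbar, at its middle, 68 mm up. It moves with the foot. Axes as the cradle's.
- pointer: Yellow pointer clip, 62 mm tall, standing on the scale rail beyond the crossbar's far (+x) end. Axes as the cradle's; its origin is under it on the rail. Its place along cradle y differs from run to run (85 to 110 mm from the cradle's origin). Fixed, not to be moved.
- mark (a point): Tip of the yellow pointer, 68 mm up, 5 mm beyond the end of the crossbar. The foot is at its length mark when foot_line and mark have the same y in the cradle's axes.
- lever (a joint): Angle of the red cam lever (rad) about its upright pivot: 0 closed (handle parallel with the leg, along cradle +y), 0.42 to 0.5 at the start (swung out towards cradle -x), at most 0.55. It stays where it is left; about 1.5 N at the handle moves it.
- lever_pivot (a point): Pivot of the red cam lever, 81 mm up, at cradle x -26, y -10 mm.
- lever_tip (a point): Free end of the red lever's straight handle, 140 mm from the pivot. Handle 11 mm wide, 75 to 87 mm above the bench: it passes above the blue bar. Open, the tip is at cradle x -83 to -93, y 113 to 118, so fingers behind the bar near its -x end are outside the lever, and moving along the bar towards the leg sweeps it closed.
- clamp (a joint): Angle of the toggle clamp's arm (rad) about a level pivot along cradle x: 0 lying fully down on the tube (arm along cradle +y), 1.57 upright, 2.0 leaning back on its stop (towards cradle -y). It starts leaning back; pushed past upright towards +y (about 2 N) it falls over on to the tube by its own weight.
- clamp_pivot (a point): Pivot of the clamp arm, 90 mm up, at cradle x 0, y -175 mm.
- clamp_tip (a point): Free end of the clamp arm, about 100 mm from the pivot. The arm is a steel bar 14 mm wide (along cradle x) and 12 mm thick with an orange grip 22 mm thick and 22 mm long at its end. Leaning back, the tip is at about cradle y -205 to -217, 185 mm up, and the grip reaches 11 mm further back.
- screwdriver: Loose screwdriver lying beside the cradle; leave alone.
- rubber_foot: Loose black rubber foot, 34 mm wide and 22 mm tall, on the bench by the cradle; leave alone.
- squeeze_bottle: Loose yellow bottle, 60 mm wide, 190 tall; leave alone.
- spray_can: Loose green can, 54 mm wide, 170 tall; leave alone.
- film_carton: Loose yellow carton 60 x 180 x 60 mm; leave alone.
- spatula: Loose spatula lying flat; leave alone.
- jar: Loose jar 70 mm wide, 100 tall; leave alone.

How it is judged:
On the way, in this order (a step that is already met when the one before it is completed fails the run):
1. the toggle clamp lies fully down on the tube while the cam lever is still open (value of joint clamp below 0.1 rad and value of joint lever above 0.25 rad), for 0.2 s.
2. the foot is held at the pointer, lever still open (y of foot_line in the frame of mark between -0.005 and 0.005 m and value of joint lever above 0.25 rad and contact force between the fingers and leg above 1.5 N), for 0.2 s.
3. the lever is fully closed with the foot held at the pointer (value of joint lever below 0.1 rad and y of foot_line in the frame of mark between -0.005 and 0.005 m), for 0.2 s.
At the end, for the whole second after the job is handed in: The clamp lies down (within 0.1 rad), the lever is closed (within 0.1 rad), the foot's white line is within 5 mm of the pointer along the leg, at rest, and the fingers still hold the foot there (more than 1.5 N between fingers and leg) (all of step 3 and value of joint clamp below 0.1 rad and contact force between the fingers and leg above 1.5 N and linear speed of leg below 0.01 m/s); the arm keeps its last pose, push and grip.
It fails at once if the lever is swept closed while the foot is away from the pointer (more than 10 mm) (value of joint lever below 0.2 rad and (y of foot_line in the frame of mark above 0.01 m or y of foot_line in the frame of mark below -0.01 m)).
It fails at once if another thing on the bench is moved (more than 30 mm) (distance of any of screwdriver, rubber_foot, squeeze_bottle, spray_can, film_carton, spatula, jar from where it was at the start of the episode above 0.03 m).
It also fails if it takes over 45 s, if anything falls off the work surface, if the arm or the gripper's body presses on something with over 40 N, if the wrist force passes 120 N, or if a joint passes its speed limit or range.

## Working session

There is one attempt and no reset: what is moved stays moved. The work goes in short steps, Python scripts to look and compute and a tool call to move; the robot and the scene stay as the last step left them, time stands still between calls to the robot, and variables do not carry over. Pictures are saved under pics/ and viewed, about 8 in all and at most 12, crops included, and the job is handed in when it is done.

Besides the shell and the picture viewer there is one more tool, called after ">>>" as name(argument=value, ...), one argument or row to a line, values as JSON. send_rows: Moves the arm, as the interface text tells. Its arguments: {"type":"object","properties":{"steps":{"type":"array","items":{"type":"array","items":{"type":"number"}}}},"required":["steps"]}

```bash
ls; mkdir -p pics; python3 - <<'E'
from plant import r,cams
import cv2,numpy as np
for n in("scene","top"):
    p,d=cams.grab_frame(n); np.savez(f"pics/{n}0.npz",p=p,d=d)
    cv2.imwrite(f"pics/{n}0.png",cv2.resize(p[:,:,::-1],(800,600),interpolation=cv2.INTER_CUBIC))
    c=cams.camera_params(n); print(n,{k:np.round(v,4).tolist() for k,v in c.items()})
print(r.state())
E
```

```text
pics
scene {'mtx': [[373.7866, 0.0, 253.5054], [0.0, 373.7866, 193.2623], [0.0, 0.0, 1.0]], 'k1': 0.016, 'rvec': [1.3309, 1.9096, -1.0762], 'tvec': [0.1936, -0.1757, 1.6757]}
top {'mtx': [[362.0638, 0.0, 253.1983], [0.0, 362.0638, 190.8275], [0.0, 0.0, 1.0]], 'k1': -0.0804, 'rvec': [2.0552, -2.1636, 0.2295], 'tvec': [0.0162, 0.5607, 1.0037]}
{'clock': 0.1, 'joint_positions': array([ 1.07067517e+00,  1.81499725e-01,  1.60792865e+00, -1.91892912e-05,
        1.35381457e+00, -2.06307362e-01]), 'dq': array([-7.36503805e-04, -1.21429554e-03,  9.87810599e-05,  8.51348452e-04,
        1.88890659e-03, -1.60862199e-05]), 'tau': array([ 9.48338020e-04, -4.45868218e+01, -3.52242815e+01, -3.62202281e-04,
        3.89071443e-03,  5.42288842e-05]), 'tool_pos': array([0.1662782 , 0.54992712, 0.24944571]), 'eef_rot': array([ 1.46376952e-01,  9.89228541e-01, -7.77443509e-04, -2.76639909e-04]), 'force': array([ 0.729779  , -0.0827866 ,  1.01170141]), 'ft_torque': array([ 0.03600307,  0.03522622, -0.00178946]), 'grip_width': 0.0852767325297752}
```

View pics/top0.png

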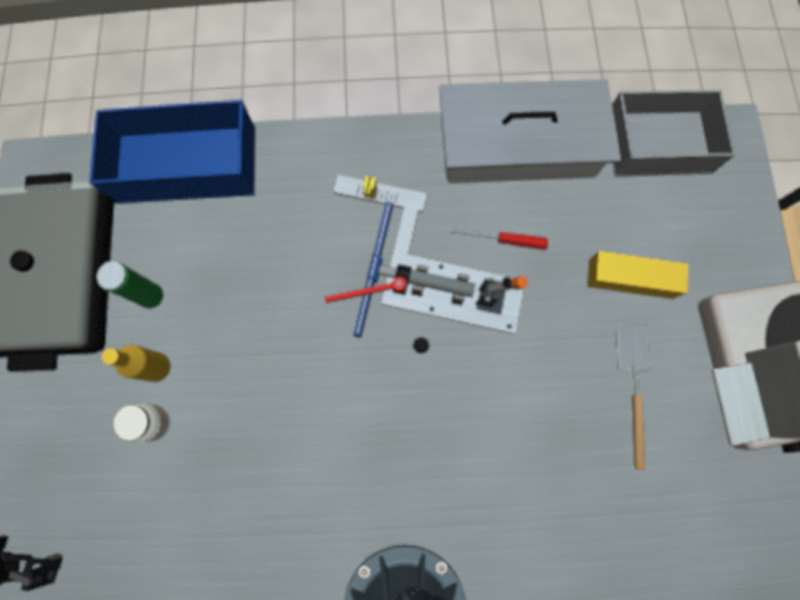

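View pics/scene0.png

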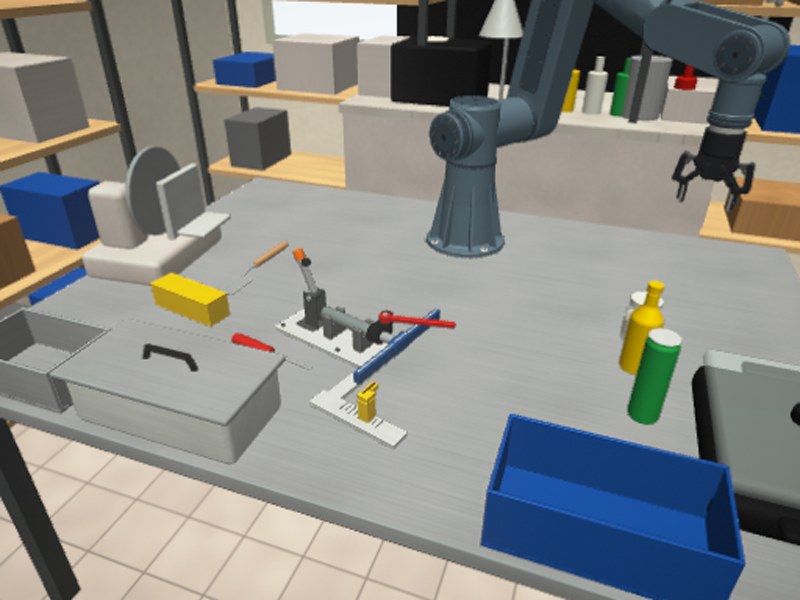

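The top view (800x600) shows the cradle with its +y to image left. The bar runs from (390,205) to (358,335), the lever tip is at (327,299) and its pivot at (400,284). The yellow pointer is at (370,186), the clamp grip at (519,283) and the rubber foot at (421,345).

```bash
cat > h.py <<'E'
import cv2,numpy as np
from plant import r,cams
def cast(n,uv,z):
    c=cams.camera_params(n); R=cv2.Rodrigues(np.array(c["rvec"],float))[0]; t=np.array(c["tvec"],float)
    q=cv2.undistortPoints(np.array(uv,float).reshape(-1,1,2),np.array(c["mtx"],float),np.array([c["k1"],0,0,0,0.]))[:,0]
    d=np.c_[q,np.ones(len(q))]@R; o=-R.T@t
    return o+d*((z-o[2])/d[:,2])[:,None]
def mask(p,lo,hi,box):
    m=cv2.inRange(cv2.cvtColor(p,cv2.COLOR_RGB2HSV),lo,hi); k=np.zeros_like(m); x0,y0,x1,y1=box; k[y0:y1,x0:x1]=m[y0:y1,x0:x1]
    return k
def pix(m):
    v,u=np.nonzero(m); return np.c_[u,v].astype(float)
E
cat > m.py <<'E'
from h import *
import sys
p=np.load("pics/top0.npz")["p"]
b=pix(mask(p,(100,80,40),(130,255,255),(215,120,260,220)))
B=cast("top",b,.068)
y=pix(mask(p,(22,120,80),(35,255,255),(225,105,250,130))); Y=cast("top",y,.068)
rd=np.r_[pix(mask(p,(0,140,80),(4,255,255),(200,170,270,200))),pix(mask(p,(172,140,80),(180,255,255),(200,170,270,200)))]; L=cast("top",rd,.087)
o=pix(mask(p,(4,150,100),(16,255,255),(320,170,345,190))); O=cast("top",o,.19)
vx,vy,x0,y0=cv2.fitLine(B[:,:2].astype(np.float32),cv2.DIST_HUBER,0,.01,.01).ravel()
ex=np.array([vx,vy])*np.sign(vx); ey=np.array([-ex[1],ex[0]])
s=(B[:,:2]-[x0,y0])@ex
print("bar yaw ex",np.degrees(np.arctan2(ex[1],ex[0])),"ends",np.array([x0,y0])+ex*s.min(),np.array([x0,y0])+ex*s.max(),"len",np.ptp(s),len(b))
mid=np.array([x0,y0])+ex*(s.min()+s.max())/2
org=mid-ey*.045
print("mid",mid,"org",org)
f=lambda P:np.c_[(P[:,:2]-org)@ex,(P[:,:2]-org)@ey]*1000
for n,P in(("yellow",Y),("lever",L),("orange",O)):
    q=f(P); print(n,len(q),"mean",q.mean(0).round(1),"min",q.min(0).round(1),"max",q.max(0).round(1))
print("yellow pts",f(Y).round().astype(int).tolist())
E
python3 m.py
```

```text
bar yaw ex -15.5563135 ends [0.49189221 0.06155172] [ 0.7488503  -0.00998112] len 0.2667290836801338 316
mid [0.62037126 0.0257853 ] org [ 0.60830291 -0.01756623]
yellow 76 mean [159.1  91.8] min [140.6  80.2] max [177.7 102.7]
lever 176 mean [-47.2  39.6] min [-83.7 -19.9] max [ -9.9 115. ]
orange 54 mean [  -3.1 -207.6] min [ -12.  -218.9] max [   7.3 -195.1]
yellow pts [[177, 103], [178, 100], [174, 102], [175, 99], [175, 96], [176, 93], [177, 90], [177, 87], [171, 101], [171, 98], [172, 95], [173, 92], [173, 89], [174, 86], [167, 100], [168, 97], [169, 94], [169, 91], [170, 88], [171, 85], [164, 103], [164, 100], [165, 97], [166, 94], [166, 91], [167, 88], [167, 85], [160, 102], [161, 99], [162, 96], [162, 93], [163, 90], [164, 87], [164, 84], [157, 101], [158, 98], [158, 95], [159, 92], [160, 89], [160, 86], [161, 83], [154, 100], [155, 97], [155, 94], [156, 91], [157, 88], [157, 85], [158, 82], [151, 100], [151, 97], [152, 94], [153, 91], [153, 88], [154, 85], [155, 82], [148, 99], [148, 96], [149, 93], [150, 90], [150, 87], [151, 84], [151, 81], [144, 98], [145, 95], [146, 92], [146, 89], [147, 86], [148, 83], [148, 80], [142, 94], [142, 91], [143, 88], [144, 85], [144, 82], [141, 85], [141, 82]]
```

```bash
cat >> h.py <<'E'
from scipy.spatial.transform import Rotation as Ro
YAW=np.radians(-15.556); ORG=np.array([.6083,-.0176,0.])
C=Ro.from_euler('z',YAW)
def here():
    s=r.state(); R=Ro.from_quat(s["eef_rot"]); x=R.as_matrix()[:,0]
    print("t",round(s["clock"],2),"cradle mm",(C.inv().apply(s["tool_pos"]-ORG)*1000).round(1),"F cradle",C.inv().apply(s["force"]).round(1),"w",round(s["grip_width"],4),"yaw err",round((np.arctan2(x[1],x[0])-YAW-np.pi+np.pi)%(2*np.pi)-np.pi,4))
    return s,R
def to(*P):
    s,R=here()
    for p in P: print(p,"shift",R.inv().apply(C.apply(np.array(p)/1000)+ORG-s["tool_pos"]).round(4))
E
python3 -c "
from h import *
to((0,-255,250),(0,-255,185))"
```

```text
t 0.1 cradle mm [-578.   428.2  249.4] F cradle [0.7 0.1 1. ] w 0.0853 yaw err -0.0223
(0, -255, 250) shift [-5.931e-01 -6.701e-01  3.000e-04]
(0, -255, 185) shift [-0.5931 -0.67    0.0653]
```

>>> send_rows(
  steps=[
    [0,-0.02,-0.022,0,-0.022],
    [0,-0.046,-0.052,0,-0.022],
    [0,-0.073,-0.082,0,-0.022],
    [0,-0.099,-0.112,0,-0.022],
    [0,-0.126,-0.142,0,-0.022],
    [0,-0.152,-0.172,0,-0.022],
    [0,-0.179,-0.202,0,-0.022],
    [0,-0.205,-0.232,0,-0.022],
  ],
)

```text
clock: 0.77
tool_pos: [0.2953, 0.2668, 0.2495]
eef_rot: [0.135, 0.991, -0.001, -0.0]
force: [1.0, 0.3, 0.3]
grip_width: -0.0001
```

>>> send_rows(
  steps=[
    [0,-0.026,-0.03,0,0],
    [0,-0.052,-0.06,0,0],
    [0,-0.079,-0.089,0,0],
    [0,-0.105,-0.119,0,0],
    [0,-0.131,-0.149,0,0],
    [0,-0.158,-0.179,0,0],
    [0,-0.184,-0.208,0,0],
    [0,-0.2,-0.226,0,0],
  ],
)

```text
clock: 1.43
tool_pos: [0.4285, -0.0079, 0.2498]
eef_rot: [0.136, 0.991, -0.001, 0.0]
force: [-0.4, 0.4, 0.2]
grip_width: 0.0001
```

```bash
python3 -c "
from h import *
to((-2,-258,250),(-2,-258,183))"
```

```text
t 1.43 cradle mm [-175.8  -38.9  249.8] F cradle [-0.5  0.3  0.2] w 0.0001 yaw err -0.002
(-2, -258, 250) shift [-0.1743 -0.2188  0.0005]
(-2, -258, 183) shift [-0.1742 -0.2186  0.0674]
```

>>> send_rows(
  steps=[
    [0,-0.02,-0.03,0,0],
    [0,-0.044,-0.06,0,0],
    [0,-0.069,-0.09,0,0],
    [0,-0.093,-0.12,0,0],
    [0,-0.117,-0.15,0,0],
    [0,-0.142,-0.18,0,0],
    [0,-0.166,-0.21,0,0],
    [0,-0.174,-0.219,0,0],
  ],
)

```text
clock: 2.1
tool_pos: [0.5375, -0.2706, 0.2497]
eef_rot: [0.138, 0.99, -0.002, 0.0]
force: [-1.1, 0.2, -1.1]
grip_width: 0.0003
```

>>> send_rows(
  steps=[
    [0,0,0,0.01,0],
    [0,0,0,0.034,0],
    [0,0,0,0.06,0],
    [0,0,0,0.067,0],
    [0,0,0,0.067,0],
    [0,0,0,0.067,0],
    [0,0,0,0.067,0],
    [0,0,0,0.067,0],
  ],
)

```text
clock: 2.77
tool_pos: [0.5384, -0.2711, 0.1846]
eef_rot: [0.138, 0.99, -0.003, 0.002]
force: [0.1, -0.1, -0.3]
grip_width: -0.0001
```

```bash
python3 -c "
from h import *
to((-2,-165,183))
p,d=cams.grab_frame('scene')
cv2.imwrite('pics/s1.png',cv2.resize(p[120:270,150:350,::-1],None,fx=4,fy=4,interpolation=cv2.INTER_CUBIC))"
```

```text
t 2.77 cradle mm [   0.6 -262.9  184.6] F cradle [ 0.1 -0.1 -0.3] w -0.0001 yaw err -0.0047
(-2, -165, 183) shift [0.0031 0.0979 0.0011]
```

View pics/s1.png

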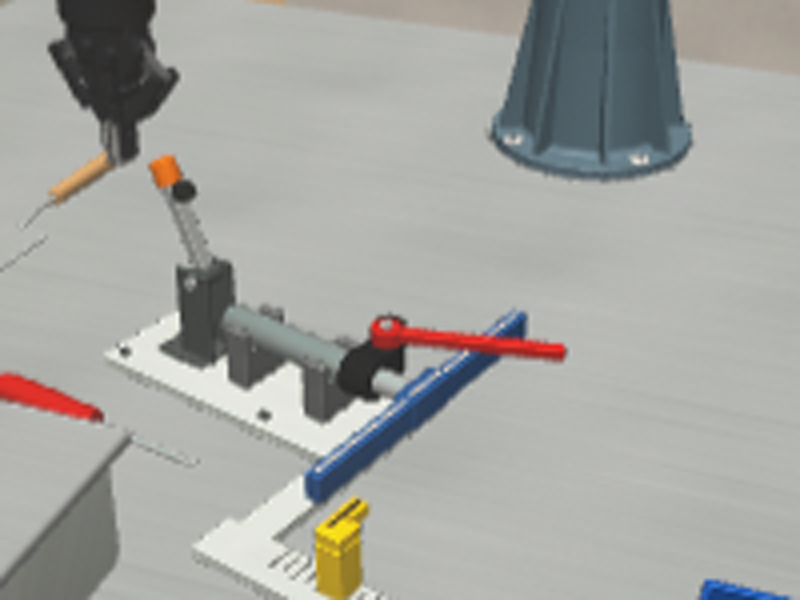

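The shut fingers hang just behind the orange grip: fingertips at (125,158) in the crop, grip at (165,170). I'll lower slightly and push towards +y.

>>> send_rows(
  steps=[
    [0,0.002,0.008,0.006,0.005],
    [0,0.002,0.02,0.006,0.005],
    [0,0.002,0.035,0.006,0.005],
    [0,0.002,0.05,0.006,0.005],
    [0,0.002,0.065,0.006,0.005],
    [0,0.002,0.08,0.006,0.005],
    [0,0.002,0.095,0.006,0.005],
    [0,0.002,0.1,0.006,0.005],
  ],
)

```text
clock: 3.48
tool_pos: [0.5642, -0.1708, 0.1778]
eef_rot: [0.139, 0.99, -0.002, 0.001]
force: [-0.4, 0.2, 0.3]
grip_width: 0.0004
```

```bash
python3 -c "
from h import *
to((-2,-165,183))
p,d=cams.grab_frame('scene')
cv2.imwrite('pics/s2.png',cv2.resize(p[120:270,150:350,::-1],None,fx=3,fy=3,interpolation=cv2.INTER_CUBIC))"
```

```text
t 3.48 cradle mm [  -1.4 -159.4  177.8] F cradle [-0.5  0.   0.3] w 0.0004 yaw err -0.0072
(-2, -165, 183) shift [ 0.0005 -0.0056 -0.0052]
```

View pics/s2.png

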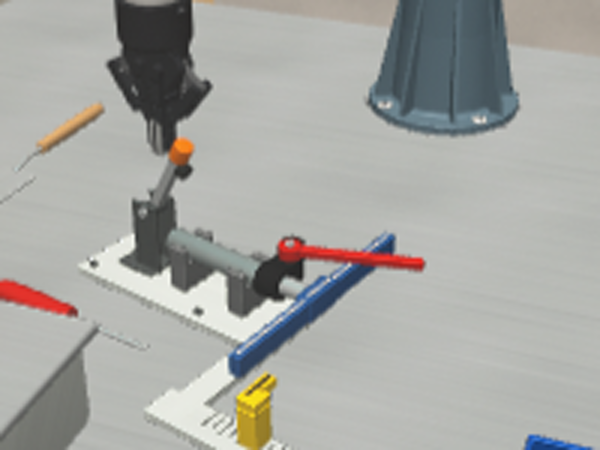

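The arm is past upright and leaning towards +y (crop: pivot (150,210), grip (180,150)), so it is on its way down. I'll move on to the hook pose and check the clamp there.

>>> send_rows(
  steps=[
    [0,0,0.005,-0.01,0.007],
    [0,0,0.005,-0.02,0.007],
    [0,0.02,0.02,-0.03,0.007],
    [0,0.045,0.05,-0.03,0.007],
    [0,0.07,0.08,-0.03,0.007],
    [0,0.09,0.115,-0.03,0.007],
    [0,0.11,0.145,-0.03,0.007],
    [0,0.115,0.165,-0.03,0.007],
  ],
)

```text
clock: 4.2
tool_pos: [0.4972, 0.022, 0.208]
eef_rot: [0.142, 0.99, -0.002, 0.001]
force: [-0.1, 0.5, 0.3]
grip_width: 0.0001
```

```bash
python3 -c "
from h import *
to((-115,12,190),(-115,12,60))
print(C.inv().apply(cast('top',[(269.4,221)],.022)-ORG))
p,d=cams.grab_frame('scene')
cv2.imwrite('pics/s3.png',cv2.resize(p[120:270,150:350,::-1],None,fx=3,fy=3,interpolation=cv2.INTER_CUBIC))"
```

```text
t 4.2 cradle mm [-117.6    8.4  208. ] F cradle [-0.2  0.4  0.3] w 0.0001 yaw err -0.0132
(-115, 12, 190) shift [-0.0025  0.0037  0.018 ]
(-115, 12, 60) shift [-0.0022  0.004   0.148 ]
[[-0.11865411 -0.07355307  0.022     ]]
```

View pics/s3.png

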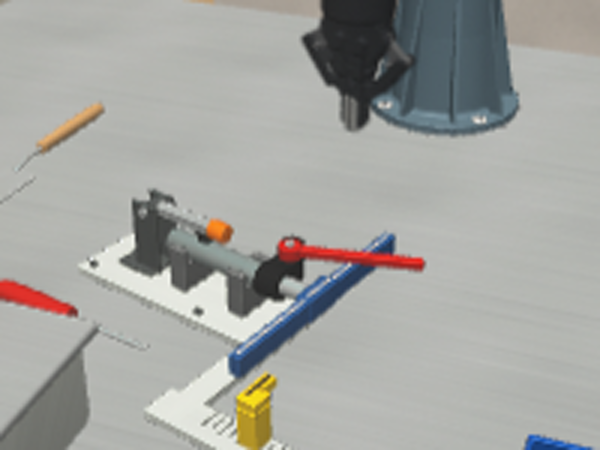

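The clamp lies along the tube, grip at (220,230) in the crop, and the lever is untouched. Now I'll lower behind the bar.

>>> send_rows(
  steps=[
    [0,-0.002,0.003,0.03,-0.013],
    [0,-0.002,0.003,0.06,-0.013],
    [0,-0.002,0.003,0.09,-0.013],
    [0,-0.002,0.003,0.115,-0.013],
    [0,-0.002,0.003,0.135,-0.013],
    [0,-0.002,0.003,0.146,-0.013],
    [0,-0.002,0.003,0.147,-0.013],
    [0,-0.002,0.003,0.147,-0.013],
  ],
)

```text
clock: 4.92
tool_pos: [0.5018, 0.0257, 0.0617]
eef_rot: [0.135, 0.991, -0.001, 0.002]
force: [1.2, -0.6, 0.3]
grip_width: 0.0001
```

```bash
python3 -c "
from h import *
to((-113,60,60),(-115,70,60))"
```

```text
t 4.92 cradle mm [-114.2   13.2   61.7] F cradle [ 1.3 -0.3  0.3] w 0.0001 yaw err 0.0007
(-113, 60, 60) shift [-0.0012  0.0468  0.0017]
(-115, 70, 60) shift [0.0008 0.0568 0.0017]
```

>>> send_rows(
  steps=[
    [0,0,0.006,0,0],
    [0,0,0.012,0,0],
    [0,0,0.018,0,0],
    [0,0,0.024,0,0],
    [0,0,0.03,0,0],
    [0,0,0.036,0,0],
    [0,0,0.042,0,0],
    [0,0,0.045,0,0],
  ],
)

```text
clock: 5.58
tool_pos: [0.5157, 0.069, 0.0635]
eef_rot: [0.135, 0.991, -0.002, 0.004]
force: [-0.1, -7.1, 4.7]
grip_width: -0.0001
```

```bash
python3 -c "
from h import *
here()
for n,b in (('scene',(225,185,300,255)),('top',(205,105,305,220))):
    p,d=cams.grab_frame(n); np.savez(f'pics/{n}4.npz',p=p,d=d); x0,y0,x1,y1=b
    cv2.imwrite(f'pics/{n}4.png',cv2.resize(p[y0:y1,x0:x1,::-1],None,fx=5 if n=='top' else 8,fy=5 if n=='top' else 8,interpolation=cv2.INTER_CUBIC))
"
```

```text
t 5.58 cradle mm [-112.5   58.6   63.5] F cradle [ 1.8 -6.9  4.7] w -0.0001 yaw err 0.0017
```

View pics/scene4.png

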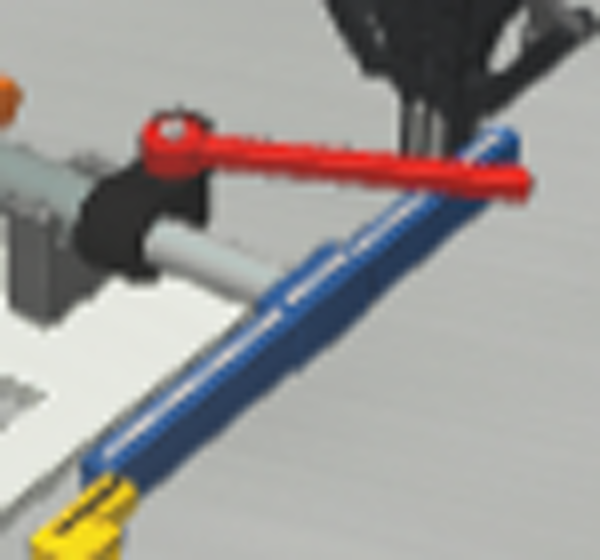

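View pics/top4.png

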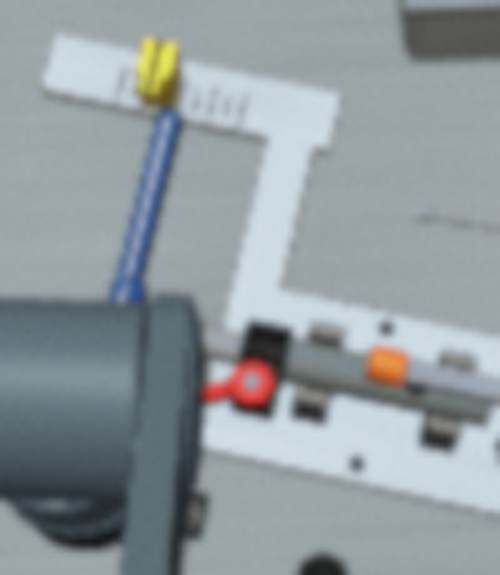

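The pointer's black line runs (60,530)–(118,480) in the scene crop. The bar's white line runs (105,457)–(283,312), so it is still short of the pointer. I'll measure the gap from both views.

```bash
cat > g.py <<'E'
from h import *
def loc(n,uv,z): return (C.inv().apply(cast(n,uv,z)-ORG)*1000)[:,:2]
def darkline(n,p,box,k=6):
    # darkest point across each row of the yellow clip (upsampled), and white ridge rows for bar
    x0,y0,x1,y1=box; q=cv2.resize(p[y0:y1,x0:x1],None,fx=k,fy=k,interpolation=cv2.INTER_CUBIC)
    return q
if __name__=="__main__":
    S=lambda P:[(225+(u+.5)/8-.5,185+(v+.5)/8-.5) for u,v in P]
    print("bar line scene",loc("scene",S([(105,457),(194,384),(283,312),(350,253),(420,195)]),.068).round(1).tolist())
    for z in(.068,.074): print("ptr scene z",z,loc("scene",S([(60,530),(90,504),(118,480)]),z).round(1).tolist())
    T=lambda P:[(205+(u+.5)/5-.5,105+(v+.5)/5-.5) for u,v in P]
    print("bar top",loc("top",T([(172,115),(150,200),(130,275)]),.068).round(1).tolist())
    p=np.load("pics/top4.npz")["p"]
    h=cv2.cvtColor(p,cv2.COLOR_RGB2HSV)
    for v in range(111,128):
        row=h[v,228:246]; print(v,row[:,1].tolist(),row[:,2].tolist())
E
python3 g.py
```

```text
bar line scene [[129.5, 77.6], [78.2, 77.8], [23.6, 78.4], [-22.8, 77.1], [-72.2, 77.0]]
ptr scene z 0.068 [[169.0, 89.2], [152.5, 89.0], [136.8, 88.8]]
ptr scene z 0.074 [[174.6, 93.9], [158.2, 93.6], [142.7, 93.4]]
bar top [[133.7, 76.8], [77.7, 77.3], [29.3, 78.1]]
111 [17, 20, 20, 20, 18, 15, 12, 12, 16, 16, 17, 18, 18, 20, 18, 21, 21, 20] [165, 167, 166, 167, 167, 166, 168, 166, 164, 164, 165, 166, 166, 166, 167, 167, 168, 169]
112 [18, 20, 20, 18, 14, 26, 58, 55, 30, 17, 20, 15, 14, 17, 20, 20, 20, 18] [167, 167, 167, 166, 165, 175, 188, 181, 162, 161, 168, 170, 169, 166, 167, 167, 168, 166]
113 [17, 21, 21, 17, 14, 64, 120, 124, 93, 71, 83, 68, 41, 14, 18, 20, 20, 20] [175, 174, 172, 169, 168, 186, 217, 204, 165, 165, 190, 191, 176, 167, 166, 166, 167, 167]
114 [23, 24, 23, 16, 20, 94, 147, 154, 140, 138, 141, 130, 79, 15, 18, 18, 19, 21] [197, 195, 190, 180, 175, 197, 224, 212, 169, 187, 220, 218, 185, 167, 167, 166, 164, 167]
115 [27, 28, 27, 18, 25, 111, 152, 158, 150, 156, 155, 150, 89, 11, 18, 19, 19, 20] [219, 218, 211, 201, 192, 209, 226, 210, 178, 212, 228, 218, 175, 1
[... 1394 characters left out ...]
, 160, 199, 208, 204, 215]
124 [26, 27, 25, 23, 9, 60, 138, 168, 174, 179, 167, 103, 25, 20, 27, 26, 27, 27] [199, 211, 213, 199, 167, 136, 120, 123, 117, 101, 96, 104, 124, 170, 207, 206, 197, 211]
125 [19, 21, 24, 24, 15, 23, 81, 103, 117, 134, 126, 72, 11, 21, 27, 28, 26, 28] [177, 195, 205, 205, 182, 142, 117, 111, 105, 97, 95, 106, 134, 179, 208, 198, 188, 209]
126 [9, 11, 17, 22, 13, 16, 26, 33, 28, 11, 0, 10, 18, 28, 27, 28, 27, 28] [144, 159, 169, 175, 163, 145, 136, 131, 117, 92, 84, 102, 141, 184, 205, 194, 192, 208]
127 [14, 14, 14, 15, 11, 7, 11, 10, 29, 87, 100, 83, 60, 35, 28, 25, 26, 27] [145, 145, 143, 140, 136, 137, 141, 134, 125, 126, 130, 132, 148, 177, 203, 202, 205, 211]
```

```bash
python3 - <<'E'
from g import *
for z in(.068,.074): print(z,loc("top",[(236.4,113),(236,115),(235.7,117),(235.2,119),(234.8,121)],z).round(1).tolist())
S=lambda P:[(225+(u+.5)/8-.5,185+(v+.5)/8-.5) for u,v in P]
print("tip edge scene",loc("scene",S([(105,475),(137,490)]),.068),loc("scene",S([(105,475),(137,490)]),.074))
E
```

```text
0.068 [[178.7, 95.5], [171.9, 95.2], [165.3, 94.6], [158.6, 94.5], [151.9, 94.2]]
0.074 [[176.1, 94.6], [169.4, 94.3], [162.8, 93.7], [156.1, 93.7], [149.5, 93.3]]
tip edge scene [[137.29020225  83.62244106]
 [137.29229366  97.27926936]] [[143.17068469  88.28423842]
 [143.17275656 101.81341012]]
```

At z = 74 mm (62 mm clip on the 12 mm rail) the two views agree: pointer line at y ≈ 93.5, bar line ≈ 77.5 in both. The foot needs about 16 mm more.

>>> send_rows(
  steps=[
    [0,0,0.003,0.001,0],
    [0,0,0.006,0.001,0],
    [0,0,0.009,0.001,0],
    [0,0,0.012,0.001,0],
    [0,0,0.0145,0.001,0],
    [0,0,0.016,0.001,0],
    [0,0,0.016,0.001,0],
    [0,0,0.016,0.001,0],
  ],
)

```text
clock: 6.35
tool_pos: [0.5202, 0.0845, 0.0634]
eef_rot: [0.134, 0.991, -0.002, 0.004]
force: [-2.6, -6.0, 3.0]
grip_width: 0.0
```

```bash
python3 -c "
from h import *
here()
p,d=cams.grab_frame('scene'); np.savez('pics/scene5.npz',p=p)
cv2.imwrite('pics/scene5.png',cv2.resize(p[185:260,225:300,::-1],None,fx=8,fy=8,interpolation=cv2.INTER_CUBIC))
p,d=cams.grab_frame('top'); np.savez('pics/top5.npz',p=p)
cv2.imwrite('pics/top5.png',cv2.resize(p[105:170,205:270,::-1],None,fx=8,fy=8,interpolation=cv2.INTER_CUBIC))
"
```

```text
t 6.35 cradle mm [-112.3   74.7   63.4] F cradle [-0.9 -6.5  3. ] w 0.0 yaw err 0.0028
```

View pics/scene5.png

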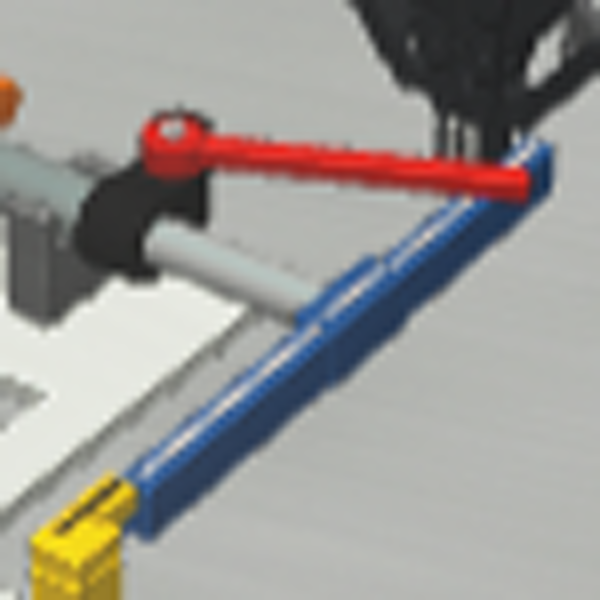

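View pics/top5.png

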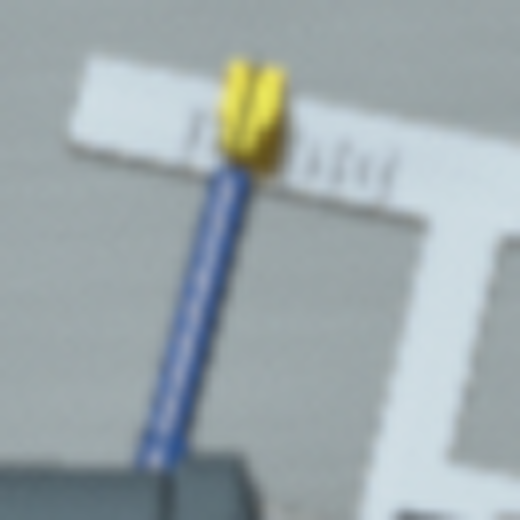

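```bash
python3 - <<'E'
from g import *
def pts(n,d,p,m):
    c=cams.camera_params(n); R=cv2.Rodrigues(np.array(c["rvec"],float))[0]; t=np.array(c["tvec"],float)
    uv=pix(m); z=d[m>0]
    q=cv2.undistortPoints(uv.reshape(-1,1,2),np.array(c["mtx"],float),np.array([c["k1"],0,0,0,0.]))[:,0]
    w=(np.c_[q,np.ones(len(q))]*z[:,None]-t)@R
    return C.inv().apply(w-ORG)*1000
for n,box in(("scene",(222,235,250,262)),("top",(225,105,250,130))):
    f=np.load(f"pics/{n}4.npz"); P=pts(n,f["d"],f["p"],mask(f["p"],(20,110,60),(35,255,255),box))
    P=P[P[:,2]>55]; 
    print(n,len(P),"z pct",np.percentile(P[:,2],[10,50,75,90]).round(1))
    for a in range(136,184,6):
        k=(P[:,0]>=a)&(P[:,0]<a+6)
        if k.sum(): print(a,k.sum(),"z med",np.median(P[k,2]).round(1),"y",P[k,1].min().round(1),P[k,1].max().round(1))
# sub-pixel white ridge on the bar in the current top view, dark line in clip
p=np.load("pics/top5.npz")["p"].astype(float)
br=[(u0:=205+np.interp(v,[127.5,162],[29.5,20.5])) and (v,u0) for v in range(130,158)]
L=[]
for v,u0 in br:
    u=np.arange(int(u0)-2,int(u0)+4); w=p[v,u,0]; w=np.clip(w-w.min()-.4*np.ptp(w),0,None); L.append(((w*u).sum()/w.sum(),v))
q=loc("top",L,.068); print("bar line y",np.median(q[:,1]).round(1),q[:,1].std().round(2))
L=[]
for v in range(113,122):
    u=np.arange(234,239); w=p[v,u,0]; w=np.clip(w.max()-w-.5*np.ptp(w),0,None); L.append(((w*u).sum()/w.sum(),v))
for z in(.068,.074): print("ptr y",z,loc("top",L,z)[:,1].round(1))
E
```

```text
scene 117 z pct [59.  68.  70.8 73.8]
136 1 z med 72.0 y 87.6 87.6
142 9 z med 73.5 y 88.7 101.3
148 9 z med 72.7 y 89.9 101.1
154 14 z med 71.4 y 85.4 105.3
160 21 z med 68.5 y 85.1 106.4
166 17 z med 68.6 y 85.4 106.2
172 22 z med 67.2 y 83.9 106.0
178 22 z med 63.9 y 86.7 104.3
top 71 z pct [65.5 69.5 71.9 73.8]
136 4 z med 69.5 y 87.7 94.1
142 8 z med 73.2 y 88.4 97.9
148 9 z med 70.6 y 87.3 99.6
154 14 z med 70.4 y 82.5 101.2
160 11 z med 67.4 y 83.3 102.7
166 16 z med 68.1 y 85.0 104.7
172 8 z med 67.0 y 86.4 102.9
178 1 z med 67.3 y 99.8 99.8
bar line y 91.0 1.58
ptr y 0.068 [95.2 95.2 95.2 95.  95.2 95.3 95.1 88.7 84.9]
ptr y 0.074 [94.3 94.3 94.3 94.1 94.3 94.4 94.2 87.9 84.1]
```

```bash
python3 - <<'E'
from g import *
S=lambda P:[(225+(u+.5)/8-.5,185+(v+.5)/8-.5) for u,v in P]
print(loc("scene",S([(145,470),(232,399),(320,328),(390,267),(460,209)]),.068).round(1).tolist())
print(loc("scene",S([(62,530),(90,505),(118,481)]),.074).round(1).tolist())
p=np.load("pics/top5.npz")["p"].astype(int)
for v in(132,138,144,150,156): print(v,p[v,222:238].sum(1).tolist())
to((-112,75.7,63),(-44,75.7,63))
E
```

```text
[[127.1, 93.0], [77.3, 93.8], [23.8, 95.0], [-24.0, 94.4], [-73.0, 94.9]]
[[174.2, 94.4], [158.6, 93.9], [143.1, 93.8]]
132 [492, 492, 492, 489, 487, 486, 480, 433, 370, 414, 452, 354, 267, 314, 425, 474]
138 [498, 491, 498, 494, 488, 459, 396, 394, 451, 414, 305, 278, 384, 468, 487, 489]
144 [497, 498, 495, 486, 441, 387, 426, 456, 343, 263, 342, 457, 495, 495, 497, 494]
150 [495, 487, 452, 385, 399, 460, 410, 296, 282, 391, 475, 494, 493, 497, 496, 496]
156 [491, 449, 387, 426, 445, 333, 264, 350, 463, 492, 497, 494, 497, 499, 491, 493]
t 6.45 cradle mm [-112.3   74.7   63.4] F cradle [-1.3 -5.8  3.4] w 0.0002 yaw err 0.0027
(-112, 75.7, 63) shift [-0.0003  0.001   0.0004]
(-44, 75.7, 63) shift [-0.0683  0.0008  0.001 ]
```

Checks agree: bar middle at 94–95, pointer line at 94, lever open, and about 6 N pull. I'll hold briefly, then sweep along the bar.

>>> send_rows(
  steps=[
    [0,0,0,0,0],
    [0,0,0,0,0],
    [0,0,0,0,0],
    [0,-0.004,0,0,0],
    [0,-0.009,0,0,0],
    [0,-0.014,0,0,0],
    [0,-0.019,0,0,0],
    [0,-0.024,0,0,0],
  ],
)

```text
clock: 7.12
tool_pos: [0.5418, 0.0781, 0.0634]
eef_rot: [0.133, 0.991, -0.003, 0.002]
force: [-5.3, -5.7, -0.1]
grip_width: 0.0
```

```bash
python3 -c "
from h import *
to((-66,74.7,63),(-46,74.7,63))"
```

```text
t 7.12 cradle mm [-89.7  74.3  63.4] F cradle [-3.6 -6.9 -0.1] w 0.0 yaw err 0.0038
(-66, 74.7, 63) shift [-0.0237  0.0003  0.0005]
(-46, 74.7, 63) shift [-0.0437  0.0002  0.0006]
```

>>> send_rows(
  steps=[
    [0,-0.006,0,0,0],
    [0,-0.012,0,0,0],
    [0,-0.018,0,0,0],
    [0,-0.024,0,0,0],
    [0,-0.03,0,0,0],
    [0,-0.036,0,0,0],
    [0,-0.04,0,0,0],
    [0,-0.042,0,0,0],
  ],
)

```text
clock: 7.78
tool_pos: [0.5804, 0.0668, 0.0631]
eef_rot: [0.133, 0.991, -0.004, -0.0]
force: [-8.3, -5.0, -0.5]
grip_width: -0.0002
```

```bash
python3 -c "
from h import *
to((-46,74.7,63),(-44,74.7,63))
p,d=cams.grab_frame('scene'); np.savez('pics/scene6.npz',p=p,d=d)
cv2.imwrite('pics/scene6.png',cv2.resize(p[185:260,225:300,::-1],None,fx=8,fy=8,interpolation=cv2.INTER_CUBIC))
"
```

```text
t 7.78 cradle mm [-49.5  73.9  63.1] F cradle [-6.6 -7.  -0.5] w -0.0002 yaw err 0.0047
(-46, 74.7, 63) shift [-0.0035  0.0008  0.0001]
(-44, 74.7, 63) shift [-0.0055  0.0008  0.0001]
```

View pics/scene6.png

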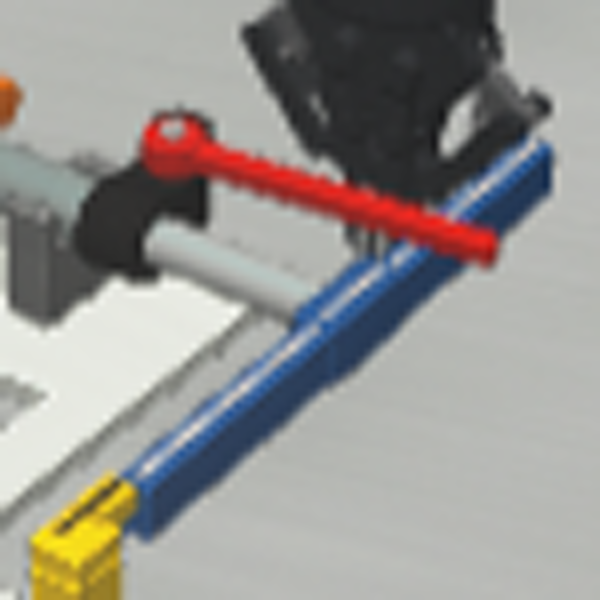

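```bash
python3 - <<'E'
from g import *
S=lambda P:[(225+(u+.5)/8-.5,185+(v+.5)/8-.5) for u,v in P]
q=loc("scene",S([(230,160),(330,193),(430,225),(490,245)]),.083)
print(q.round(1).tolist(),"ang",np.arctan2(-(q[3]-q[0])[0],(q[3]-q[0])[1]))
print(loc("scene",S([(145,470),(232,399),(320,328),(390,267)]),.068).round(1).tolist())
E
```

```text
[[-30.0, 15.9], [-33.5, 60.3], [-37.6, 102.9], [-39.5, 128.0]] ang 0.08443037780017124
[[127.1, 93.0], [77.3, 93.8], [23.8, 95.0], [-24.0, 94.4]]
```

Lever ≈ 0.085 rad (handle end at (490,245) in the crop) and the foot is unchanged. A few more millimetres will close it fully.

>>> send_rows(
  steps=[
    [0,-0.002,0.0005,0,0],
    [0,-0.004,0.0005,0,0],
    [0,-0.006,0.0005,0,0],
    [0,-0.007,0.0005,0,0],
    [0,-0.007,0.0005,0,0],
    [0,-0.007,0.0005,0,0],
    [0,-0.007,0.0005,0,0],
    [0,-0.007,0.0005,0,0],
  ],
)

```text
clock: 8.5
tool_pos: [0.5855, 0.0654, 0.0627]
eef_rot: [0.133, 0.991, -0.005, -0.002]
force: [-6.9, -4.7, -0.0]
grip_width: 0.0001
```

```bash
python3 -c "
from h import *
here()
p,d=cams.grab_frame('scene'); np.savez('pics/scene7.npz',p=p,d=d)
cv2.imwrite('pics/scene7.png',cv2.resize(p[175:260,205:300,::-1],None,fx=8,fy=8,interpolation=cv2.INTER_CUBIC)[:600+80])
here()"
```

```text
t 8.5 cradle mm [-44.2  73.8  62.7] F cradle [-5.4 -6.3 -0. ] w 0.0001 yaw err 0.0055
t 8.55 cradle mm [-44.3  73.8  62.7] F cradle [-4.2 -6.8  0.9] w 0.0002 yaw err 0.0056
```

View pics/scene7.png

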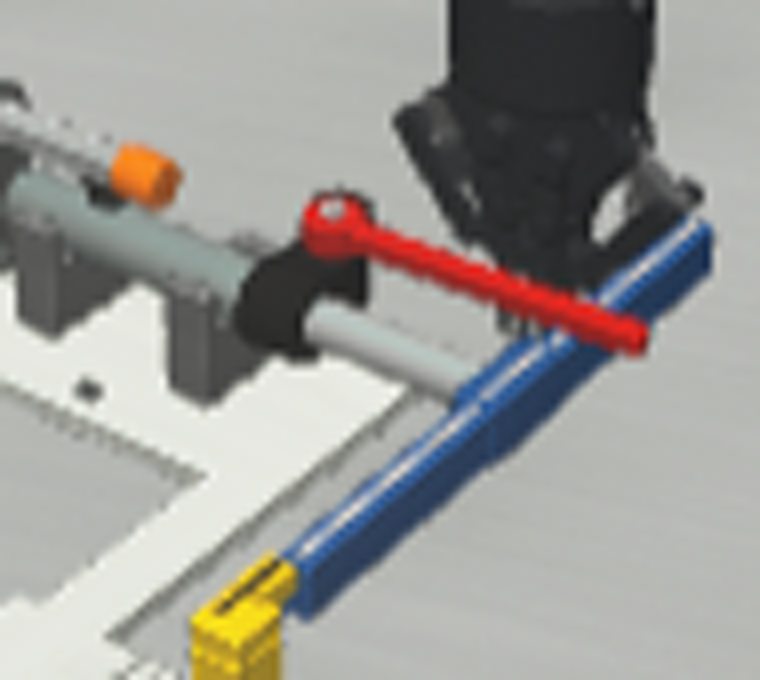

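```bash
python3 - <<'E'
from g import *
S=lambda P:[(205+(u+.5)/8-.5,175+(v+.5)/8-.5) for u,v in P]
q=loc("scene",S([(390,243),(490,280),(590,317),(643,337)]),.083)
print(q.round(1).tolist(),"ang",np.arctan2(-(q[3]-q[0])[0],(q[3]-q[0])[1]))
print("bar",loc("scene",S([(303,552),(390,480),(480,406),(550,346)]),.068).round(1).tolist())
print("ptr",loc("scene",S([(222,610),(277,562)]),.074).round(1).tolist())
E
```

```text
[[-28.2, 17.2], [-29.5, 63.0], [-30.8, 107.2], [-31.2, 130.0]] ang 0.0264311679920467
bar [[128.4, 93.1], [78.2, 93.6], [22.8, 94.3], [-24.5, 94.0]]
ptr [[174.2, 94.4], [143.8, 93.8]]
```

Lever ≈ 0.03 rad, foot line 94 against pointer 94, about 6.5 N still on the hook, clamp down. Everything is still, so I'll hand in.

```bash
python3 -c "
from plant import workorder
print(workorder.hand_in())"
```

```text
the job is handed in; nothing more can be done
None
```

I did all three steps in order and handed the job in at about 8.6 s, with the fingers still hooked behind the bar. No verdict was reported.

- **Clamp:** I pushed it over centre with the shut fingers. In the last picture it lies flat on the tube, judged by eye rather than measured.
- **Foot:** I drew it out to the pointer with the lever open. My last measurement put the white line's middle at cradle y of about 94 mm, against the pointer line at 93.8–94.4 mm. The force sensor showed about 6.5 N along the leg.
- **Lever:** I swept it closed by sliding the fingers along the bar. The last picture gave about 0.03 rad.
- **Other things:** The arm's path did not go near them. I did not re-measure where they lie.

**Checks that disagreed:**
- **Pointer height:** the two cameras put the pointer line about 6 mm apart if it is taken as 68 mm high. They agree at 74 mm, and the depth readings also gave about 73.5 mm, so I used 74 mm.
- **Foot line from the top view:** one automatic reading gave 91.0 mm with a 1.6 mm spread. I set it aside because the scene view and the distance the tool had moved both gave about 94 mm. Even 91 mm would be within the 5 mm limit.

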